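# Build up the soldering station

## Robot

A 7-joint arm with a two-finger parallel gripper is mounted at the origin on the work surface. World frame = base frame: x ahead of the robot, y to its left, z up, the work surface at z = 0. Lengths are in m, angles in rad, forces in N, time in s.
With the tool pointing down it reaches from about 0.35 to 0.9 m from the base axis. Payload 8.1 kg.
Tool frame: the origin (TCP) lies at the centre of the arm's flange, where the gripper is bolted on; the fingertips stand 178 mm ahead of it and the grasp point (between the pads) lies 159 mm ahead of it; z points along the fingers, y is the line along which they close (so a half turn about z gives the same grasp; the last joint's range is limited). The gripper opens to 92 mm and grips with 3 to 60 N. Pads are 19 mm wide; open, the fingers measure 130 mm over their backs; the gripper's body (75 mm by 190 mm) begins 47 mm behind the grasp point.
Start: joints at [-0.103, 0.434, 0.025, 1.573, -0.012, 1.134, -0.075], TCP at [0.625, -0, 0.405] pointing down, gripper open.
Joint ranges: [-2.62, 2.62], [-0.44, 2.09], [-1.27, 1.32], [0.08, 2.57], [-1.32, 4.46], [0.12, 2], [-2.74, 2.74]. Speed limits (rad/s): [2.22, 2.22, 3.01, 3.01, 3.14, 3.14, 3.14].

## Interface

Orientations are given as a rotation vector (axis times angle).
In Python, from cell import arm gives the robot as it stands. The module is installed in compiled form; this text tells all that it offers.
- The arm moves only by the shell command python3 -m inch 'ROWS' [FORCE]. ROWS is text: rows parted by semicolons, each of 5 numbers parted by spaces: the shift along the tool's x, y, z in m, then the turn about the tool's z in rad, then the finger opening in m, from 0 to 0.0918. In form: x y z roll fingers; .... A call has 1 to 5 rows; each row is the pose to reach, as a shift and turn from the pose commanded when the call began, along the tool's axes at that moment; what a row does not reach only later rows make up. A row lasts 1/10 s, in which the tool goes at most 50 mm and 8.59 degrees, less where a joint would pass 70% of its speed; a pose out of reach is approached as far as the arm can. A call with a gripper value outside its range is refused whole. The fingers move at their own pace and stop on an object; FORCE is the grip in N (left out, the last holds). Time passes only in rows, so rows that repeat a pose let the fingers close. It gives the time, the measured TCP pose, the force, the opening and the grip force at its end, in the units of the state.
- arm.observe(): the state, without advancing time (a new reading comes with each control period).
- arm.get_image(name): name is "scene" or "side" or "wrist"; returns the picture (420x560x3 uint8, red, green, blue); there is no depth.
- arm.get_calibration(name): a dict with "intrinsics" (3x3 intrinsics, pixels), "pose" (4x4, takes a point from camera to world coordinates). Camera axes: x right, y up, looking along -z (the intrinsics and any distortion apply to the point x, -y, -z); pixel columns grow to the right and rows downward; lengths in m; the calibration is good to about 2 mm. A picture is of the moment at which its call begins: read the wrist's pose just before it. get_calibration takes no time and is no camera call; for the wrist camera it gives the pose at the moment of the call.
- arm.sign_off(): hands the job in; it is judged then, once.
Trained networks look in the newest picture that a camera, given by its name, has taken for a name from the list of things; names that differ only in an ending like _2 or _b are one class to them, and where a whole thing is asked for, a point or a joint stands for the part that bears it (a point fixed in the world has none). Each returns a list of dicts, best first, with "conf" (0 to 1); they miss things now and then, are a little off and sometimes report something else, mostly with a low value. They report only what shows in the picture. A call takes as long as a camera call. They do not tell look-alikes from the thing itself.
- arm.look_for(camera, query): "point" ([row, column] in pixels, amid what is visible of it).
- arm.silhouettes(camera, query): "region" (420x560 bool, what is visible of it) and "point" ([row, column] in pixels, amid what is visible of it).
- arm.place_of(camera, query): "point" ([row, column] in pixels: a listed point, or the origin of a listed thing).
The state is a dict: "clock": time; "joints": joint angles; "dq": joint speeds; "joint_efforts": joint torques, N m; "position": TCP position; "ee_rot": TCP orientation; "force": force on the tool from outside, world axes, zero at the start; "ft_torque": the same for the moment, N m; "width": opening from 0.0 (shut) to 1.0 (fully open); "gripper_force": force on a finger pad.
Only numpy, scipy, OpenCV 4.12 (cv2) and the standard library are available. Lean on these libraries where they do the work, as an engineer would, in place of code of your own. Each camera call takes 0.05 s, during which the arm holds its last target. There are 200 camera calls.

## Task

Build up the soldering station on the round steel turntable: first lay the cream firebrick flat on it, then the white honeycomb plate on the brick, then the black charcoal block on the plate, and last stand the brass lion casting upright on the charcoal. Centre each piece on the one below, with the plate and the charcoal lengthwise the same way as the brick. Set each piece down gently, do not drop it, and leave the other things on the bench where they lie.

Things in the scene. Friction and masses are not known exactly. Their poses are not given: they have to be found in the camera images.
- turntable: Target: round steel soldering turntable, fixed to the bench and locked (it does not turn); disc 124 mm in diameter, flat top 30 mm above the bench. Origin on its axis, at bench level; z up.
- firebrick: Cream insulating firebrick, 100 x 60 x 24 mm (x length, y width, z height), about 150 g, loose. Origin at the centre of its underside; z up. Starts flat on the bench.
- honeycomb: White ceramic soldering plate with rows of small dark holes, 80 x 50 x 13 mm (x length, y width, z height), about 80 g, loose. Origin at the centre of its underside; z up. Starts flat on the bench.
- charcoal: Black charcoal soldering block, 66 x 38 x 24 mm (x length, y width, z height), about 50 g, loose. Origin at the centre of its underside; z up. Starts flat on the bench.
- casting: Small brass lion-head casting: a head 25 mm wide on a rectangular foot 34 x 26 x 16 mm (x length, y width, z height), 36 mm high in all, about 120 g, loose; grip it across the 26 mm of the foot. Origin at the centre of its underside; z up; the face looks to -x. Starts upright on the bench.
- flux_jar: Bystander, to be left alone: small round jar, 36 mm in diameter, 42 mm high. Origin at the centre of its underside.
- doming_block: Bystander, to be left alone: 40 mm steel cube with round dimples in its top. Origin at the centre of its underside.
- dish: Bystander, to be left alone: small round copper dish, 52 mm across, 16 mm high. Origin at the centre of its underside.
- handpiece: Bystander, to be left alone: blue rotary handpiece lying on the bench, 180 mm long, 28 mm thick; x along it.
- hammer: Bystander, to be left alone: small hammer lying on the bench, 200 mm long; x along its handle.
Things that resemble listed ones, but are neither listed nor needed, are in the scene too. Several things have the shape of the honeycomb; the one meant has the colours described above.

How it is judged:
By the outcome, as a careful person would: the job done as asked, in the order asked, and still so for the second after the job is handed in, with the robot touching nothing.
It also fails if it takes over 144 s, if anything falls off the work surface, if the arm or the gripper's body presses on something with over 40 N, if the wrist force passes 120 N, or if a joint passes its speed limit or range.

## Working session

There is one attempt and no reset: what is moved stays moved. The work goes in short steps, Python scripts to look and compute and a shell command to move; the robot and the scene stay as the last step left them, time stands still between calls to the robot, and variables do not carry over. Pictures are saved under pics/ and viewed, at most 15 in all, crops included, and the job is handed in when it is done.

```bash
mkdir -p pics; python3 - <<'E'
from cell import arm
import cv2,numpy as np
for c in ("scene","side"):
    im=arm.get_image(c); cv2.imwrite(f"pics/{c}0.png",im[:,:,::-1])
    k=arm.get_calibration(c); print(c,np.round(k["intrinsics"],1).tolist(),np.round(k["pose"],3).tolist(),[x for x in k if x not in("intrinsics","pose")])
    for q in ("turntable","firebrick","honeycomb","charcoal","casting"):
        print(q,[(np.round(d["point"]).tolist(),round(d["conf"],2)) for d in arm.place_of(c,q)][:5])
s=arm.observe();print(s["position"],s["ee_rot"],s["clock"])
E
```

```text
scene [[473.5, 0.0, 281.5], [0.0, 473.5, 205.8], [0.0, 0.0, 1.0]] [[-0.311, -0.539, 0.783, 1.391], [0.95, -0.175, 0.257, 0.285], [-0.001, 0.824, 0.567, 0.621], [0.0, 0.0, 0.0, 1.0]] []
turntable [([169.0, 152.0], 0.97)]
firebrick [([191.0, 278.0], 0.71), ([177.0, 225.0], 0.29)]
honeycomb [([217.0, 416.0], 0.94), ([254.0, 369.0], 0.78), ([198.0, 454.0], 0.57)]
charcoal [([205.0, 202.0], 0.73), ([199.0, 356.0], 0.43)]
casting [([230.0, 331.0], 0.87), ([192.0, 275.0], 0.61)]
side [[429.6, 0.0, 275.7], [0.0, 429.6, 207.4], [0.0, 0.0, 1.0]] [[0.984, 0.089, -0.155, 0.385], [-0.178, 0.57, -0.802, -0.85], [0.017, 0.817, 0.576, 0.677], [0.0, 0.0, 0.0, 1.0]] []
turntable [([347.0, 280.0], 0.71)]
firebrick [([239.0, 254.0], 0.78)]
honeycomb [([164.0, 202.0], 0.7), ([179.0, 288.0], 0.64), ([174.0, 242.0], 0.53), ([271.0, 310.0], 0.47)]
charcoal [([273.0, 309.0], 0.9)]
casting [([198.0, 281.0], 0.66)]
[ 6.25001925e-01 -1.13977916e-05  4.04756712e-01] [2.22144006e+00 2.22134239e+00 5.93996723e-05] 0.6
```

View pics/scene0.png

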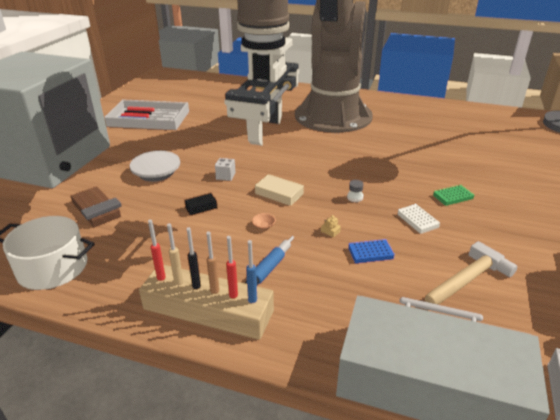

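View pics/side0.png

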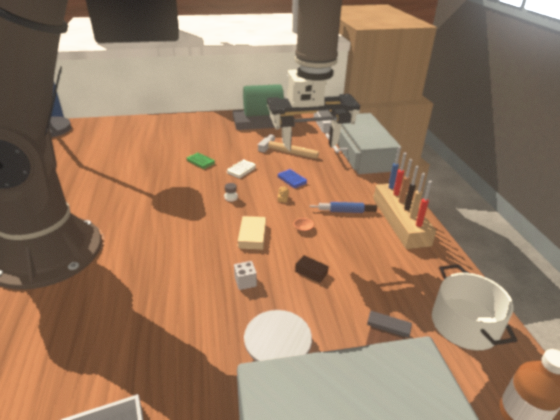

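The scene view shows the turntable at (155,165), brick (278,190), charcoal (201,204) and casting (331,228). Three plates could be the honeycomb: white at (418,218), blue at (371,251) and green at (453,195). White fits the description, and I'll confirm it in a crop.

```bash
cat > h.py <<'E'
from cell import arm
import cv2,numpy as np
from scipy.optimize import minimize
DIM=dict(turntable=(.124,.124,.03),firebrick=(.1,.06,.024),honeycomb=(.08,.05,.013),charcoal=(.066,.038,.024),casting=(.034,.026,.036))
def proj(k,P):
    T=np.linalg.inv(k["pose"]);p=np.atleast_2d(P)@T[:3,:3].T+T[:3,3];p=p*[1,-1,-1]
    q=p@np.array(k["intrinsics"]).T;return q[:,:2]/q[:,2:]
def ray(k,rc,z):
    d=np.linalg.inv(k["intrinsics"])@[rc[1],rc[0],1];d=k["pose"][:3,:3]@(d*[1,-1,-1]);o=k["pose"][:3,3]
    return o+d*(z-o[2])/d[2]
def model(q,p,z0):
    l,w,h=DIM[q]
    if q=="turntable":
        a=np.linspace(0,6.283,40);P=[[.062*np.cos(t),.062*np.sin(t),z] for t in a for z in(0,h)]
    elif q=="casting":
        P=[[x*l/2,y*w/2,z] for x in(-1,1) for y in(-1,1) for z in(0,.016)]+[[x*.0125,y*.0125,z] for x in(-1,1) for y in(-1,1) for z in(.03,)]
    else: P=[[x*l/2,y*w/2,z] for x in(-1,1) for y in(-1,1) for z in(0,h)]
    P=np.array(P);c,s=np.cos(p[2]),np.sin(p[2])
    return P@np.array([[c,s,0],[-s,c,0],[0,0,1]])+[p[0],p[1],z0]
def mask(cam,q,near=None):
    """newest picture's silhouette nearest to a world point"""
    k=arm.get_calibration(cam);r=arm.silhouettes(cam,q)
    if not r: return None
    if near is not None:
        n=proj(k,near)[0][::-1];r=sorted(r,key=lambda d:np.hypot(*(np.array(d["point"])-n)))
        if np.hypot(*(np.array(r[0]["point"])-n))>60:return None
    return r[0]["region"],k
def fit(q,obs,p0,z0=0.,yaws=np.arange(0,np.pi,np.pi/6)):
    S=4
    def cost(p):
        c=0
        for m,k in obs:
            g=np.zeros(m.shape,np.uint8);pts=proj(k,model(q,p,z0))
            hull=cv2.convexHull(np.round(pts*16).astype(np.int32))
            cv2.fillConvexPoly(g,hull,1,cv2.LINE_AA if 0 else 8,4);g=g>0
            c+=1-(g&m).sum()/max(1,(g|m).sum())
        return c/len(obs)
    best=None
    for y in yaws:
        x=np.array([*p0[:2],y]);r=minimize(cost,x,method="Nelder-Mead",options=dict(initial_simplex=[x,x+[.012,0,0],x+[0,.012,0],x+[0,0,.3]],xatol=1e-4,fatol=1e-4))
        if best is None or r.fun<best.fun:best=r
    return np.round(best.x,4),round(1-best.fun,3)
E
python3 - <<'E'
from h import *
ks={c:arm.get_calibration(c) for c in("scene","side")}
c=arm.get_image("scene");cv2.imwrite("pics/crop.png",cv2.resize(c[160:280,330:490,::-1],None,fx=5,fy=5,interpolation=cv2.INTER_CUBIC)[:600])
arm.get_image("side")
for q,rc in dict(turntable=(165,155),firebrick=(190,278),honeycomb=(218,418),charcoal=(204,201),casting=(228,331)).items():
    w=ray(ks["scene"],rc,DIM[q][2]/2)
    o=[mask(c,q,w) for c in("scene","side")]
    print(q,w.round(3),[None if x is None else x[0].sum() for x in o])
    for oo in ([o[0]],[o[1]],o):
        if all(x is not None for x in oo):print("  ",fit(q,oo,w,yaws=[0] if q=="turntable" else np.arange(0,np.pi,np.pi/6)))
for q,rc in dict(flux_jar=(190,357),doming_block=(169,226),dish=(222,263),handpiece=(260,272),hammer=(280,465),blue=(251,371),green=(195,453)).items(): print(q,ray(ks["scene"],rc,.015).round(3))
E
```

```text
turntable [ 0.477 -0.359  0.015] [np.int64(1118), np.int64(2672)]
   (array([ 0.4716, -0.3633,  0.3925]), np.float64(0.776))
   (array([ 0.4922, -0.3334, -0.8243]), np.float64(0.758))
   (array([ 0.4879, -0.3513, -0.28  ]), np.float64(0.727))
firebrick [ 0.488 -0.02   0.012] [np.int64(1010), np.int64(779)]
   (array([ 0.481 , -0.0196,  1.375 ]), np.float64(0.954))
   (array([ 0.4874, -0.0168,  1.3872]), np.float64(0.909))
   (array([ 0.4837, -0.0191,  1.3628]), np.float64(0.891))
honeycomb [0.493 0.307 0.006] [np.int64(683), np.int64(303)]
   (array([0.4914, 0.306 , 3.919 ]), np.float64(0.941))
   (array([0.4972, 0.307 , 0.8191]), np.float64(0.902))
   (array([0.4918, 0.3057, 0.7562]), np.float64(0.902))
charcoal [ 0.599 -0.169  0.012] [np.int64(527), None]
   (array([ 0.5948, -0.1728, -0.7058]), np.float64(0.892))
casting [0.603 0.136 0.018] [np.int64(292), None]
   (array([0.5909, 0.1329, 1.2774]), np.float64(0.861))
flux_jar [0.434 0.16  0.015]
doming_block [ 0.439 -0.176  0.015]
dish [ 0.624 -0.009  0.015]
handpiece [0.735 0.05  0.015]
hammer [0.677 0.406 0.015]
blue [0.648 0.228 0.015]
green [0.386 0.377 0.015]
```

View pics/crop.png

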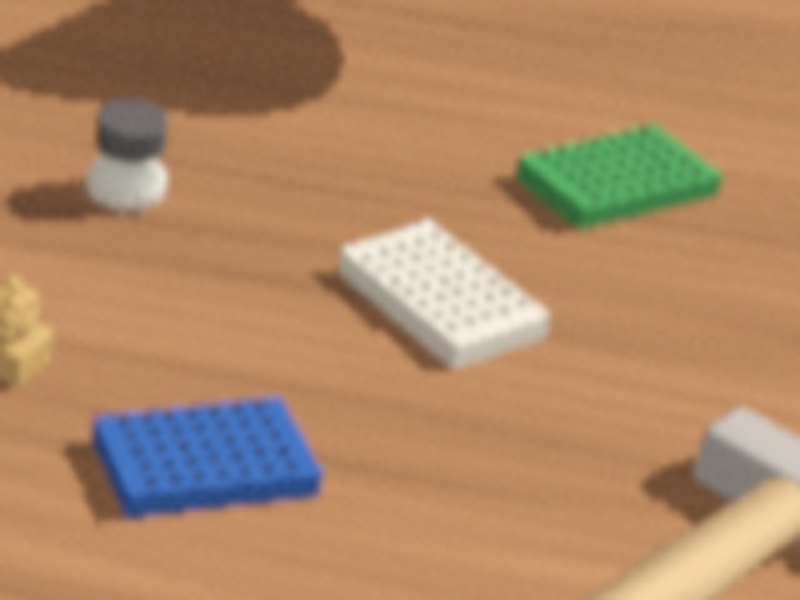

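The crop confirms it: the white plate with dark holes is at crop (445,295), scene (419,219). The blue and green ones are look-alikes. I'll move above the brick.

```bash
python3 -m inch '-0.006 -0.04 0.01 0.06 0.09; -0.012 -0.08 0.025 0.12 0.09; -0.019 -0.12 0.04 0.19 0.09; -0.019 -0.141 0.045 0.19 0.09; -0.019 -0.141 0.045 0.19 0.09'
cat >> h.py <<'E'
def wfit(q,guess,z0=0.,name=None):
    k=arm.get_calibration("wrist");im=arm.get_image("wrist")
    if name:cv2.imwrite(f"pics/{name}.png",im[:,:,::-1])
    k=arm.get_calibration("wrist")
    r=arm.silhouettes("wrist",q)
    n=proj(k,[*guess[:2],z0+.01])[0][::-1]
    print("expected rc",n.round(),"found",[(np.round(d["point"]).tolist(),round(d["conf"],2),int(d["region"].sum())) for d in r])
    if not r:return None
    r.sort(key=lambda d:np.hypot(*(np.array(d["point"])-n)))
    return fit(q,[(r[0]["region"],k)],guess,z0,yaws=[guess[2],guess[2]+.2])
def tcp():
    s=arm.observe();from scipy.spatial.transform import Rotation as R
    M=R.from_rotvec(s["ee_rot"]).as_matrix();return np.array(s["position"]),M,s
def plan(pt,yaw_close,z):
    """shift in tool axes to bring TCP over pt, closing line at world angle yaw_close"""
    p,M,s=tcp();d=M.T@(np.array([pt[0],pt[1],z])-p)
    a=np.arctan2(M[1,1],M[0,1]);r=-(yaw_close-a);r=(r+np.pi/2)%np.pi-np.pi/2
    print("tcp",p.round(4),"yclose",round(a,3),"shift",d.round(4),"roll",round(r,3),"q7",round(s["joints"][6],2),"F",np.round(s["force"],1),"t",round(s["clock"],2))
E
python3 - <<'E'
from h import *
print(np.round(arm.get_calibration("wrist")["pose"],3).tolist())
f=wfit("firebrick",(.484,-.019,1.37),name="w1");print(f)
plan(f[0],f[0][2]-np.pi/2,.22)
E
```

```text
clock: 1.7
position: [0.4811, -0.0193, 0.3591]
ee_rot: [-2.421, -1.999, 0.004]
force: [-0.0, 0.3, 0.2]
width: 0.98
gripper_force: 0.0
[[0.982, 0.182, 0.053, 0.493], [-0.19, 0.947, 0.259, 0.05], [-0.003, -0.265, 0.964, 0.34], [0.0, 0.0, 0.0, 1.0]]
expected rc [196. 282.] found [([195.0, 289.0], 0.57, 6964)]
(array([ 0.488 , -0.0198,  1.3398]), np.float64(0.982))
tcp [ 0.4843 -0.0189  0.3603] yclose -0.19 shift [-0.0002  0.0036  0.1403] roll 0.041 q7 -0.24 F [-0.2 -0.5  0.5] t 1.8
```

View pics/w1.png

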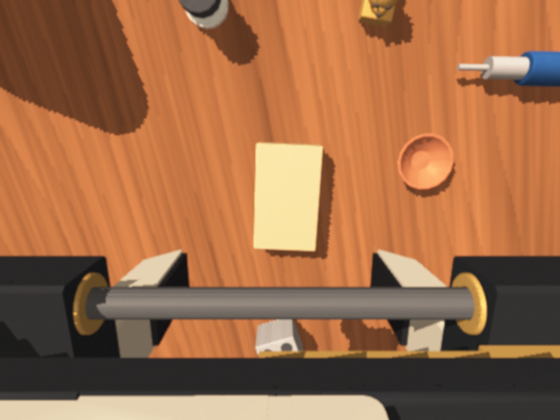

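The wrist view shows the brick whole at (288,196), with the dish, doming block and jar clear of the fingers. I'll descend and grip.

```bash
python3 -m inch '0 0.0036 0.04 0.04 0.09; 0 0.0036 0.085 0.04 0.09; 0 0.0036 0.13 0.04 0.09; 0 0.0036 0.165 0.04 0.09; 0 0.0036 0.177 0.04 0.09' 15
python3 -m inch '0 0 0 0 0.09; 0 0 0 0 0.05; 0 0 0 0 0.05; 0 0 0 0 0.05; 0 0 0 0 0.05' 20
python3 -m inch '0 0 0 0 0.05; 0 0 -0.01 0 0.05; 0 0 -0.03 0 0.05; 0 0 -0.06 0 0.05; 0 0 -0.09 0 0.05' 20
python3 - <<'E'
from h import *
plan((.484,-.30),0,.3)
E
```

```text
clock: 2.3
position: [0.4877, -0.0195, 0.1798]
ee_rot: [-2.46, -1.951, 0.004]
force: [-1.0, 0.2, -0.4]
width: 0.978
gripper_force: 0.0
clock: 2.8
position: [0.488, -0.0197, 0.1838]
ee_rot: [2.461, 1.951, 0.003]
force: [-0.7, -0.3, -0.1]
width: 0.678
gripper_force: 0.4
clock: 3.3
position: [0.4871, -0.0197, 0.2741]
ee_rot: [-2.461, -1.951, 0.001]
force: [0.8, -1.1, -2.4]
width: 0.655
gripper_force: 20.0
tcp [ 0.4871 -0.0197  0.2741] yclose -0.23 shift [-0.2736  0.0609 -0.0259] roll -0.23 q7 -0.27 F [ 0.8 -1.1 -2.4] t 3.3
```

```bash

python3 -m inch '-0.01 0 -0.03 0 0.05; -0.03 0.006 -0.06 0 0.05; -0.06 0.012 -0.08 0 0.05; -0.095 0.02 -0.086 0 0.05; -0.13 0.028 -0.086 0 0.05'
python3 -m inch '-0.035 0.008 0 0 0.05; -0.07 0.016 0 0 0.05; -0.105 0.024 0 0 0.05; -0.14 0.032 0 0 0.05; -0.175 0.038 0 0 0.05'
python3 -m inch '-0.03 0.006 0 -0.05 0.05; -0.055 0.012 0 -0.11 0.05; -0.075 0.016 0 -0.17 0.05; -0.086 0.018 0 -0.22 0.05; -0.086 0.018 0 -0.23 0.05'
python3 - <<'E'
from h import *
plan((.484,-.355),0,.3)
im=arm.get_image("wrist");cv2.imwrite("pics/w2.png",im[:,:,::-1]);k=arm.get_calibration("wrist")
r=arm.silhouettes("wrist","turntable")
print([(np.round(d["point"]),round(d["conf"],2),d["region"].sum()) for d in r],"exp",proj(k,[.484,-.355,.03]))
m=r[0]["region"];
DIM["turntable"]=(.124,.124,.03)
import h
h.model=lambda q,p,z0:np.array([[p[0]+.062*np.cos(t),p[1]+.062*np.sin(t),z] for t in np.linspace(0,6.28,60) for z in(.026,.03)])
print(h.fit("turntable",[(m,k)],(.484,-.355),yaws=[0]))
print([ray(k,d["point"],0).round(4) for d in arm.place_of("wrist","turntable")])
for c in("scene","side"):
    arm.get_image(c);kk=arm.get_calibration(c);r=arm.silhouettes(c,"turntable");print(c,[(np.round(d["point"]),d["region"].sum()) for d in r],[ray(kk,d["point"],0).round(4) for d in arm.place_of(c,"turntable")])
    if r:print(h.fit("turntable",[(r[0]["region"],kk)],(.484,-.355),yaws=[0]))
E
```

```text
clock: 3.8
position: [0.485, -0.1538, 0.3609]
ee_rot: [2.459, 1.951, 0.003]
force: [1.0, 1.0, -2.2]
width: 0.651
gripper_force: 20.0
clock: 4.3
position: [0.4819, -0.3329, 0.3594]
ee_rot: [2.461, 1.952, 0.0]
force: [0.7, 0.5, -1.0]
width: 0.65
gripper_force: 20.0
clock: 4.8
position: [0.479, -0.4213, 0.359]
ee_rot: [2.223, 2.219, -0.001]
force: [0.1, 0.3, -1.4]
width: 0.651
gripper_force: 20.0
tcp [ 0.479  -0.4213  0.359 ] yclose -0.002 shift [0.0663 0.0049 0.059 ] roll -0.002 q7 0.7 F [ 0.1  0.3 -1.4] t 4.8
[(array([112., 290.]), 0.58, np.int64(14983))] exp [[286.28189585 128.48490481]]
(array([ 0.4886, -0.3506, -0.0917]), np.float64(0.877))
[array([ 0.4851, -0.3508,  0.    ])]
scene [] [array([ 0.4774, -0.3548,  0.    ])]
side [(array([344., 270.]), np.int64(1666))] [array([ 0.4922, -0.3534,  0.    ])]
(array([ 0.4896, -0.3513, -0.1189]), np.float64(0.533))
```

View pics/w2.png

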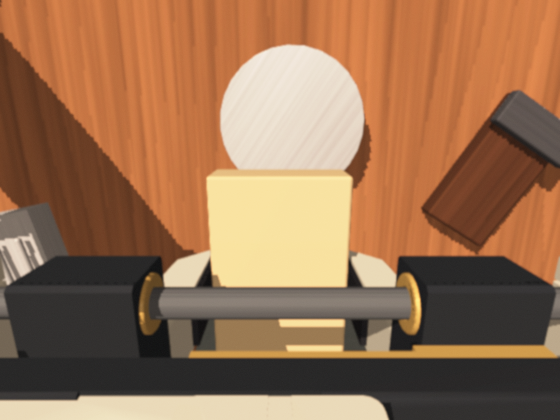

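The disc sits at about (291,118) with its lower edge hidden by the held brick. I'll fit the visible arc, and check the brick's far edge (row ~175) for where the brick sits in the hand.

```bash
python3 - <<'E'
from h import *
from scipy.optimize import least_squares
k=arm.get_calibration("wrist");im=cv2.imread("pics/w2.png")
hsv=cv2.cvtColor(im,cv2.COLOR_BGR2HSV)
m=((hsv[...,1]<60)&(hsv[...,2]>130)).astype(np.uint8);m[166:]=0;m[:,:200]=0;m[:,380:]=0
L,lab,st,_=cv2.connectedComponentsWithStats(m);i=1+st[1:,4].argmax();m=(lab==i).astype(np.uint8);print(st[i])
c=max(cv2.findContours(m,0,cv2.CHAIN_APPROX_NONE)[0],key=len)[:,0,:];c=c[c[:,1]<160]
# backproject contour to z=.03, fit circle R free
P=np.array([ray(k,(v,u),.03)[:2] for u,v in c])
r=least_squares(lambda p:np.hypot(P[:,0]-p[0],P[:,1]-p[1])-p[2],[.485,-.35,.062],loss="soft_l1",f_scale=.001);print("disc z.03",r.x.round(4))
r=least_squares(lambda p:np.hypot(P[:,0]-p[0],P[:,1]-p[1])-.062,[.485,-.35],loss="soft_l1",f_scale=.001);print("R fixed",r.x.round(4),np.abs(r.fun).mean())
p,M,s=tcp()
for zz in(0,.024): print("brick far corners exp",proj(k,[[p[0]-.03,p[1]+.05,p[2]-.182+zz],[p[0]+.03,p[1]+.05,p[2]-.182+zz]]).round(1).tolist())
y=((hsv[...,0]>18)&(hsv[...,0]<35)&(hsv[...,1]>50)&(hsv[...,2]>180))
print([(r,np.flatnonzero(y[r,150:400])[[0,-1]]+150 if y[r,150:400].any() else 0) for r in range(166,200,3)])
E
```

```text
[  221    45   143   121 14488]
disc z.03 [ 0.4894 -0.3494  0.061 ]
R fixed [ 0.4894 -0.3505] 0.0006429409346544387
brick far corners exp [[218.4, 167.8], [346.6, 167.8]]
brick far corners exp [[208.3, 175.5], [357.7, 175.6]]
[(166, 0), (169, 0), (172, 0), (175, array([212, 342])), (178, array([207, 350])), (181, array([207, 350])), (184, array([207, 350])), (187, array([207, 350])), (190, array([207, 350])), (193, array([208, 349])), (196, array([208, 349])), (199, array([208, 349]))]
```

```bash

python3 -m inch '0.015 0.003 0 0 0.05; 0.035 0.006 0 0 0.05; 0.055 0.01 0 0 0.05; 0.071 0.0122 0.01 0 0.05; 0.071 0.0122 0.03 0 0.05'
python3 -m inch '0 0 0.025 0 0.05; 0 0 0.05 0 0.05; 0 0 0.075 0 0.05; 0 0 0.09 0 0.05; 0 0 0.1 0 0.05'
python3 - <<'E'
from h import *
import time
plan((.491,-.35),0,.2)
ims=[]
im=arm.get_image("wrist");k=arm.get_calibration("wrist");cv2.imwrite("pics/w3.png",im[:,:,::-1])
p,M,s=tcp()
print("circle exp",proj(k,[[.491+.062*np.cos(t),-.35+.062*np.sin(t),.03] for t in np.radians([0,45,90,135,180])]).round(0).tolist())
print("brick exp",proj(k,[[p[0]+a*.03,p[1]+.05,p[2]-.183+z] for z in(0,.024) for a in(-1,1)]).round(0).tolist())
E
```

```text
clock: 5.75
position: [0.4942, -0.3447, 0.3299]
ee_rot: [2.215, 2.225, 0.005]
force: [-0.2, 0.4, -1.0]
width: 0.654
gripper_force: 20.0
clock: 6.25
position: [0.4924, -0.3471, 0.2275]
ee_rot: [-2.219, -2.221, -0.0]
force: [-0.3, 0.3, -0.7]
width: 0.648
gripper_force: 20.0
tcp [ 0.4924 -0.3471  0.2275] yclose 0.001 shift [-0.003  -0.0014  0.0275] roll 0.001 q7 0.6 F [-0.3  0.3 -0.7] t 6.25
circle exp [[394.0, 262.0], [366.0, 182.0], [281.0, 147.0], [196.0, 182.0], [168.0, 261.0]]
brick exp [[220.0, 168.0], [347.0, 168.0], [210.0, 176.0], [358.0, 176.0]]
```

View pics/w3.png

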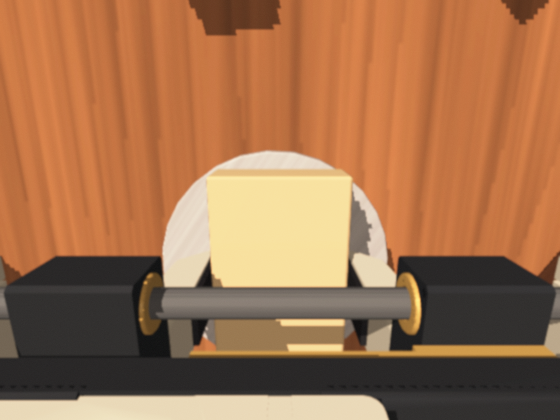

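The disc spans cols 163–387 (centre 275) with its top at row 151. The brick spans 207–350 (centre 278.5), so a small correction is needed. I'll fit it numerically.

```bash
cat >> h.py <<'E'
E
python3 - <<'E'
from h import *
from scipy.optimize import least_squares
im=arm.get_image("wrist")[:,:,::-1].copy();k=arm.get_calibration("wrist");p,M,s=tcp()
hsv=cv2.cvtColor(im,cv2.COLOR_BGR2HSV)
m=((hsv[...,1]<70)&(hsv[...,2]>100)).astype(np.uint8);m[250:]=0
L,lab,st,_=cv2.connectedComponentsWithStats(m);i=1+st[1:,4].argmax();print(st[i])
out=((hsv[...,0]<17)&(hsv[...,1]>120))
pts=[]
for c in range(170,382,3):
    rr=np.flatnonzero((~out)[100:250,c]&(hsv[100:250,c,1]<70))
    if len(rr):pts.append((c,100+rr[0]))
pts=np.array(pts)
P=np.array([ray(k,(v-.5,u),.03)[:2] for u,v in pts])
r=least_squares(lambda q:np.hypot(P[:,0]-q[0],P[:,1]-q[1])-.062,[.49,-.35],loss="soft_l1",f_scale=.001);print("disc-tcp",(r.x-p[:2]).round(4),np.abs(r.fun).mean().round(5))
y=((hsv[...,0]>14)&(hsv[...,0]<35)&(hsv[...,1]>40)&(hsv[...,2]>150))
B=np.flatnonzero(y[200]);B=B[(B>190)&(B<370)];print("brick cols",B[[0,-1]])
for c in(230,280,330):print(c,im[164:184,c].tolist()[::2])
print(ray(k,(171,280),p[2]-.159)-p, ray(k,(178,280),p[2]-.159)-p)
E
```

```text
[ 163  151  171   99 3783]
disc-tcp [-0.0042 -0.0055] 0.00046
brick cols [206 368]
230 [[212, 228, 239], [208, 225, 236], [189, 214, 234], [136, 190, 228], [129, 188, 229], [130, 190, 230], [150, 216, 245], [170, 233, 252], [162, 228, 249], [160, 227, 248]]
280 [[198, 216, 230], [199, 216, 230], [184, 210, 231], [137, 191, 228], [128, 187, 228], [130, 189, 230], [151, 215, 245], [170, 233, 251], [162, 228, 249], [161, 226, 248]]
330 [[88, 128, 193], [171, 191, 215], [184, 209, 231], [135, 189, 227], [128, 186, 228], [128, 187, 228], [150, 216, 245], [171, 233, 251], [163, 227, 249], [160, 225, 248]]
[-0.00152341  0.05188776 -0.159     ] [-0.00152077  0.04904626 -0.159     ]
```

```bash

python3 -m inch '-0.0055 -0.002 0.002 0 0.05; -0.0055 -0.002 0.006 0 0.05; -0.0055 -0.002 0.01 0 0.05; -0.0055 -0.002 0.012 0 0.05; -0.0055 -0.002 0.013 0 0.05'
python3 -m inch '0 0 0.001 0 0.05; 0 0 0.002 0 0.05; 0 0 0.002 0 0.05'
python3 -m inch '0 0 0.001 0 0.05; 0 0 0.001 0 0.05'
python3 - <<'E'
from h import *
for i in range(2):
    im=arm.get_image("wrist");plan((.49,-.355),0,.2)
E
```

```text
clock: 6.85
position: [0.4904, -0.354, 0.2156]
ee_rot: [-2.221, -2.221, -0.0]
force: [0.3, 0.4, -1.2]
width: 0.654
gripper_force: 20.0
clock: 7.15
position: [0.4904, -0.3541, 0.2138]
ee_rot: [2.221, 2.221, 0.0]
force: [0.3, -0.5, -1.6]
width: 0.654
gripper_force: 20.0
clock: 7.35
position: [0.4904, -0.3541, 0.2137]
ee_rot: [2.221, 2.221, 0.0]
force: [-2.9, 1.7, 8.4]
width: 0.647
gripper_force: 20.0
tcp [ 0.4904 -0.3541  0.2136] yclose -0.0 shift [-0.0009 -0.0004  0.0136] roll -0.0 q7 0.62 F [-2.7  1.8  8.4] t 7.4
tcp [ 0.4904 -0.354   0.2136] yclose -0.0 shift [-0.001  -0.0004  0.0136] roll -0.0 q7 0.62 F [-2.4  2.6  8.1] t 7.45
```

Contact is confirmed at TCP z 0.2137. I'll release, retreat and look.

```bash

python3 -m inch '0 0 -0.0005 0 0.064; 0 0 -0.0005 0 0.07; 0 0 -0.0005 0 0.08; 0 0 -0.0005 0 0.09; 0 0 -0.0005 0 0.09'
python3 -m inch '0 0 -0.01 0 0.09; 0 0 -0.03 0 0.09; 0 0 -0.06 0 0.09; -0.02 0 -0.1 0 0.09; -0.05 0 -0.13 0 0.09'
python3 -m inch '-0.01 0 -0.015 0 0.09; -0.01 0 -0.015 0 0.09; -0.01 0 -0.015 0 0.09'
python3 - <<'E'
from h import *
print(wfit("firebrick",(.4904,-.354,1.571),.03,"w4"))
from scipy.optimize import least_squares
im=cv2.imread("pics/w4.png");k=arm.get_calibration("wrist")
hsv=cv2.cvtColor(im,cv2.COLOR_BGR2HSV)
plan((.49,-.355),0,.2)
print(proj(k,[[.4904+.062*np.cos(t),-.354+.062*np.sin(t),.03] for t in np.radians([0,90,180,270])]).round())
E
```

```text
clock: 7.95
position: [0.4904, -0.3541, 0.2131]
ee_rot: [-2.221, -2.221, 0.0]
force: [-0.3, 0.1, 0.7]
width: 0.961
gripper_force: 0.0
clock: 8.45
position: [0.4912, -0.4029, 0.3465]
ee_rot: [2.217, 2.224, 0.002]
force: [1.7, -0.9, -0.2]
width: 0.978
gripper_force: 0.0
clock: 8.75
position: [0.4903, -0.4135, 0.3581]
ee_rot: [-2.221, -2.221, -0.001]
force: [0.2, 0.3, -0.1]
width: 0.976
gripper_force: 0.0
expected rc [137. 282.] found [([134.0, 281.0], 0.66, 9588)]
(array([ 0.4885, -0.3537,  1.5679]), np.float64(0.974))
tcp [ 0.4904 -0.4126  0.357 ] yclose 0.001 shift [ 5.730e-02 -1.000e-04  1.571e-01] roll 0.001 q7 0.68 F [ 0.6 -0.1 -1.3] t 8.85
[[354. 137.]
 [282.  59.]
 [210. 137.]
 [282. 206.]]
```

View pics/w4.png

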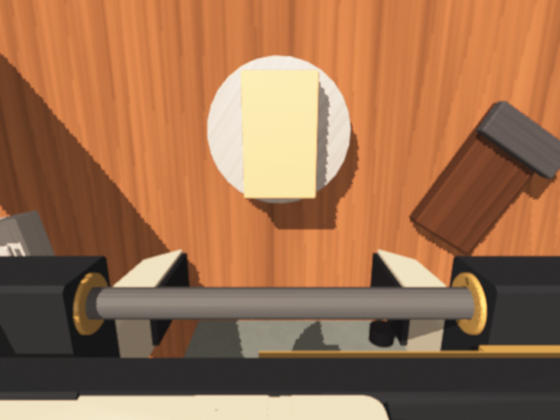

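The brick lies flat on the disc, with the disc spanning cols 207–351, rows 56–203. I'll fit the disc precisely.

```bash
python3 - <<'E'
from h import *
from scipy.optimize import least_squares
im=cv2.imread("pics/w4.png");k=arm.get_calibration("wrist")
hsv=cv2.cvtColor(im,cv2.COLOR_BGR2HSV).astype(int)
wood=(hsv[...,0]<15)&(hsv[...,1]>105)
C=np.array([279,130]);pts=[];
for t in np.radians(np.arange(0,360,4)):
    d=np.array([np.cos(t),np.sin(t)])
    for r in np.arange(85,55,-.5):
        c,rr=np.round(C+d*r).astype(int)
        if not wood[rr,c]:pts.append((*(C+d*(r+.25)),np.degrees(t)));break
pts=np.array(pts)
P=np.array([ray(k,(v,u),.03)[:2] for u,v,_ in pts])
for free in(0,1):
    r=least_squares(lambda q:np.hypot(P[:,0]-q[0],P[:,1]-q[1])-(q[2] if free else .062),[.49,-.35,.062],loss="soft_l1",f_scale=.0005);print(r.x.round(4))
e=np.hypot(P[:,0]-r.x[0],P[:,1]-r.x[1])-r.x[2];print((e[::4]*1000).round(1),len(pts))
g=cv2.resize(im[40:220,190:370],None,fx=3.3,fy=3.3);cv2.imwrite("pics/w4c.png",g)
E
```

```text
[ 0.4874 -0.3508  0.062 ]
[ 0.4874 -0.3508  0.0619]
[ 0.4  0.  -0.2 -0.2  3.5 -0.1 -0.3  0.7 -0.  -0.3  0.3  0.2  0.3 -0.1
  0.1  0.   0.5 -0.2 -0.3  0.3 -0.5 -0.3 -0.2] 90
```

View pics/w4c.png

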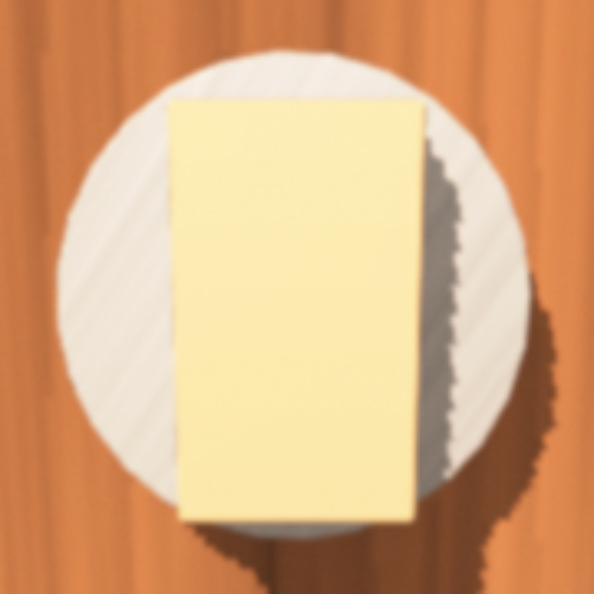

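In the wrist frame the brick sits about 3 mm to −y and 1 mm to +x of the disc centre. I'll regrasp it and correct.

```bash

python3 -m inch '0.03 0 0.02 0 0.09; 0.06 0 0.05 0 0.09; 0.06 0 0.09 0 0.09; 0.06 0 0.13 0 0.09; 0.06 0 0.1445 0 0.09'
python3 -m inch '0 0 0 0 0.05; 0 0 0 0 0.05; 0 0 0 0 0.05; 0 0 0 0 0.05; 0 0 0 0 0.05' 20
python3 -m inch '0 0 0 0 0.05; 0 0 -0.003 0 0.05; 0.003 -0.001 -0.004 0 0.05; 0.003 -0.001 -0.002 0 0.05; 0.003 -0.001 0 0 0.05'
python3 -m inch '0 0 0.0005 0 0.05; 0 0 0.0005 0 0.05'
python3 -m inch '0 0 -0.0005 0 0.064; 0 0 -0.0005 0 0.07; 0 0 -0.0005 0 0.08; 0 0 -0.0005 0 0.09; 0 0 -0.0005 0 0.09'
python3 -m inch '0 0 -0.01 0 0.09; 0 0 -0.03 0 0.09; 0 0 -0.06 0 0.09; -0.02 0 -0.1 0 0.09; -0.05 0 -0.13 0 0.09'
python3 -m inch '-0.01 0 -0.015 0 0.09; -0.01 0 -0.015 0 0.09; -0.01 0 -0.015 0 0.09;-0.01 0 -0.015 0 0.09;-0.01 0 -0.015 0 0.09'
cat >>h.py <<'E'
def disc(im,k,C):
    from scipy.optimize import least_squares
    hsv=cv2.cvtColor(im,cv2.COLOR_BGR2HSV).astype(int);wood=(hsv[...,0]<15)&(hsv[...,1]>105);pts=[]
    for t in np.radians(np.arange(0,360,4)):
        d=np.array([np.cos(t),np.sin(t)])
        for r in np.arange(85,55,-.5):
            c,rr=np.round(C+d*r).astype(int)
            if not wood[rr,c]:pts.append(C+d*(r+.25));break
    P=np.array([ray(k,(v,u),.03)[:2] for u,v in pts])
    return least_squares(lambda q:np.hypot(P[:,0]-q[0],P[:,1]-q[1])-q[2],[.49,-.35,.062],loss="soft_l1",f_scale=.0005).x.round(4)
E
python3 - <<'E'
from h import *
print(wfit("firebrick",(.4894,-.351,1.571),.03,"w5"))
k=arm.get_calibration("wrist");print(disc(cv2.imread("pics/w5.png"),k,np.array([279,130])))
plan((.492,.306),0,.36)
E
```

```text
clock: 9.35
position: [0.489, -0.3516, 0.2094]
ee_rot: [-2.214, -2.218, 0.002]
force: [-0.5, 0.4, -0.1]
width: 0.982
gripper_force: 0.0
clock: 9.85
position: [0.4907, -0.3544, 0.2151]
ee_rot: [2.22, 2.22, 0.001]
force: [-1.0, 0.5, 6.6]
width: 0.652
gripper_force: 20.0
clock: 10.35
position: [0.4893, -0.3508, 0.2146]
ee_rot: [-2.221, -2.221, -0.0]
force: [-7.3, 5.3, 29.0]
width: 0.65
gripper_force: 20.0
clock: 10.55
position: [0.4893, -0.3508, 0.2146]
ee_rot: [-2.221, -2.222, -0.001]
force: [-4.0, 3.3, 18.4]
width: 0.654
gripper_force: 20.0
clock: 11.05
position: [0.4893, -0.351, 0.2135]
ee_rot: [-2.221, -2.221, 0.0]
force: [-0.5, 0.5, 0.1]
width: 0.959
gripper_force: 0.0
clock: 11.55
position: [0.4902, -0.3999, 0.347]
ee_rot: [2.217, 2.224, 0.002]
force: [1.8, -1.0, -1.5]
width: 0.978
gripper_force: 0.0
clock: 12.05
position: [0.4895, -0.4098, 0.3575]
ee_rot: [-2.218, -2.221, -0.0]
force: [-0.6, -0.4, -0.2]
width: 0.979
gripper_force: 0.0
expected rc [136. 282.] found [([134.0, 280.0], 0.56, 9748)]
(array([ 0.4883, -0.3509,  1.5721]), np.float64(0.987))
[ 0.4882 -0.3528  0.0623]
tcp [ 0.4895 -0.4103  0.3579] yclose 0.001 shift [ 0.7163  0.0031 -0.0013] roll 0.001 q7 0.68 F [ 1.1 -0.2 -0.3] t 12.15
```

Brick and disc now agree within about 1–2 mm (the measurement noise), so I'll go on to the white plate.

```bash

python3 -m inch '0.03 0 0 0 0.09; 0.07 0 0 0 0.09; 0.115 0 0 0 0.09; 0.16 0 0 0 0.09; 0.2 0 0 0 0.09'
python3 -m inch '0.045 0 0 0 0.09; 0.09 0 0 0 0.09; 0.135 0 0 0 0.09; 0.18 0 0 0 0.09; 0.22 0 0 0 0.09'
python3 -m inch '0.045 0 0 0 0.09; 0.09 0 0 0.1 0.09; 0.135 0 0 0.22 0.09; 0.18 0 0 0.34 0.09; 0.2 0 0 0.46 0.09'
python3 -m inch '0.03 -0.02 0 0.1 0.09; 0.055 -0.03 0 0.2 0.09; 0.075 -0.038 0 0.3 0.09; 0.079 -0.039 0 0.33 0.09; 0.079 -0.039 0 0.33 0.09'
python3 -m inch '0 0 0 0 0.09; 0 0 0 0 0.09'
python3 - <<'E'
from h import *
f=wfit("honeycomb",(.492,.306,.78),name="w6");print(f)
plan(f[0],f[0][2]-np.pi/2,.182)
E
```

```text
clock: 12.65
position: [0.4891, -0.2085, 0.3584]
ee_rot: [-2.22, -2.222, -0.0]
force: [0.5, -0.1, 0.6]
width: 0.982
gripper_force: 0.0
clock: 13.15
position: [0.4889, 0.0115, 0.3587]
ee_rot: [-2.22, -2.223, -0.0]
force: [1.0, 0.5, -0.4]
width: 0.983
gripper_force: 0.0
clock: 13.65
position: [0.4883, 0.2138, 0.3585]
ee_rot: [-2.668, -1.656, -0.001]
force: [0.5, 0.4, 1.3]
width: 0.98
gripper_force: 0.0
clock: 14.15
position: [0.489, 0.2984, 0.3582]
ee_rot: [2.904, 1.198, -0.001]
force: [-0.9, -1.2, -0.0]
width: 0.981
gripper_force: 0.0
clock: 14.35
position: [0.4896, 0.2962, 0.3586]
ee_rot: [2.905, 1.195, -0.0]
force: [-0.1, 0.4, 0.7]
width: 0.978
gripper_force: 0.0
expected rc [187. 275.] found [([223.0, 138.0], 0.74, 4365), ([136.0, 450.0], 0.7, 5208), ([182.0, 278.0], 0.61, 4386)]
(array([0.494 , 0.3055, 0.7612]), np.float64(0.972))
tcp [0.4896 0.2963 0.3588] yclose -0.791 shift [ 0.0096 -0.0035  0.1768] roll 0.019 q7 -1.41 F [-0.4  0.1 -0.5] t 14.45
```

View pics/w6.png

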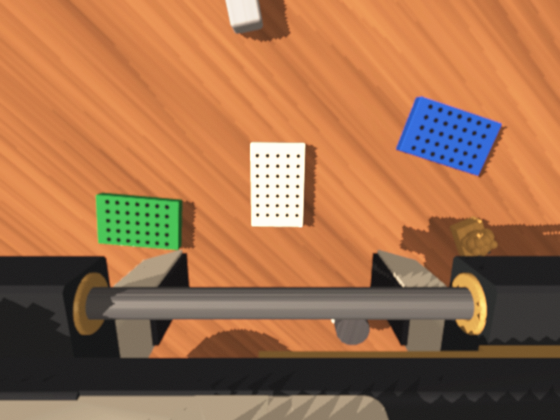

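White plate at (278,184), with the green one ~90 mm away and clear of the open fingers. I'll grip it.

```bash
python3 -m inch '0.0096 -0.0016 0.04 0.02 0.09; 0.0096 -0.0016 0.085 0.02 0.09; 0.0096 -0.0016 0.13 0.02 0.09; 0.0096 -0.0016 0.165 0.02 0.09; 0.0096 -0.0016 0.178 0.02 0.09' 15
python3 -m inch '0 0 0 0 0.09; 0 0 0 0 0.09; 0 0 0 0 0.04; 0 0 0 0 0.04; 0 0 0 0 0.04' 15
python3 -m inch '0 0 0 0 0.04; 0 0 0 0 0.04; 0 0 0 0 0.04' 15
python3 -m inch '0 0 -0.01 0 0.04; 0 0 -0.03 0 0.04; 0 0 -0.06 0 0.04; 0 0 -0.1 0 0.04; 0 0 -0.13 0 0.04'
python3 - <<'E'
from h import *
plan((.4893,-.351),0,.31)
E
```

```text
clock: 14.95
position: [0.4942, 0.3037, 0.1778]
ee_rot: [2.916, 1.165, -0.008]
force: [-20.4, -12.9, 126.9]
width: 0.983
gripper_force: 69.9
clock: 15.45
position: [0.4954, 0.305, 0.1813]
ee_rot: [-2.917, -1.166, -0.002]
force: [0.3, 0.4, 0.3]
width: 0.769
gripper_force: 0.0
clock: 15.75
position: [0.4953, 0.305, 0.1808]
ee_rot: [-2.917, -1.166, -0.0]
force: [-1.1, 0.2, 0.6]
width: 0.545
gripper_force: 15.0
clock: 16.25
position: [0.4953, 0.3049, 0.3135]
ee_rot: [-2.917, -1.166, -0.002]
force: [1.1, 0.4, -0.8]
width: 0.545
gripper_force: 15.0
tcp [0.4953 0.3049 0.3135] yclose -0.81 shift [-0.4566  0.471   0.0029] roll -0.81 q7 -1.43 F [ 1.1  0.4 -0.8] t 16.25
```

Noted: that descent briefly showed 127 N at the wrist, because the fast approach overshot onto the bench. Descents from here will be much slower. The plate is held, so I'll carry it over.

```bash

python3 -m inch '-0.02 0.02 -0.01 0 0.04; -0.045 0.046 -0.03 0 0.04; -0.075 0.077 -0.04 0 0.04; -0.105 0.108 -0.04 0 0.04; -0.135 0.139 -0.04 0 0.04'
python3 -m inch '-0.03 0.031 0 0 0.04; -0.06 0.062 0 0 0.04; -0.09 0.093 0 0 0.04; -0.12 0.124 0 0 0.04; -0.15 0.155 0 0 0.04'
python3 -m inch '-0.025 0.026 0 -0.12 0.04; -0.05 0.052 0 -0.25 0.04; -0.075 0.078 0 -0.38 0.04; -0.1 0.104 0 -0.51 0.04; -0.11 0.114 0 -0.64 0.04'
python3 -m inch '0 0 0 -0.1 0.04; 0 0 0 -0.17 0.04; 0 0 0 -0.17 0.04; 0 0 0 -0.17 0.04'
python3 - <<'E'
from h import *
arm.get_image("wrist")
plan((.4893,-.351),0,.235)
E
```

```text
clock: 16.75
position: [0.4929, 0.1095, 0.3519]
ee_rot: [2.917, 1.167, 0.003]
force: [0.8, -0.1, -1.3]
width: 0.543
gripper_force: 15.0
clock: 17.25
position: [0.491, -0.1062, 0.3515]
ee_rot: [2.917, 1.167, 0.001]
force: [1.7, 0.5, -1.1]
width: 0.543
gripper_force: 15.0
clock: 17.75
position: [0.4893, -0.2669, 0.3514]
ee_rot: [2.4, 2.025, -0.002]
force: [-0.1, 1.2, -1.0]
width: 0.542
gripper_force: 15.0
clock: 18.15
position: [0.4903, -0.2629, 0.3511]
ee_rot: [2.224, 2.219, 0.0]
force: [0.1, -0.1, -0.6]
width: 0.541
gripper_force: 15.0
tcp [ 0.4903 -0.2628  0.351 ] yclose -0.002 shift [-0.0882 -0.0009  0.116 ] roll -0.002 q7 0.42 F [ 0.3 -0.5 -0.5] t 18.2
```

```bash

python3 -m inch '-0.02 0 0 0 0.04; -0.045 0 0 0 0.04; -0.07 -0.0005 0.01 0 0.04; -0.088 -0.001 0.025 0 0.04; -0.088 -0.001 0.045 0 0.04'
python3 -m inch '0 0 0.02 0 0.04; 0 0 0.04 0 0.04; 0 0 0.05 0 0.04; 0 0 0.057 0 0.04; 0 0 0.06 0 0.04'
python3 -m inch '0 0 0 0 0.04; 0 0 0 0 0.04'
python3 - <<'E'
from h import *
arm.get_image("wrist")
plan((.4893,-.351),0,.235)
E
```

```text
clock: 18.7
position: [0.4889, -0.354, 0.3061]
ee_rot: [2.225, 2.214, -0.002]
force: [-0.0, 0.5, -0.8]
width: 0.545
gripper_force: 15.0
clock: 19.2
position: [0.4896, -0.3508, 0.2456]
ee_rot: [-2.222, -2.221, 0.0]
force: [0.4, 0.8, -0.6]
width: 0.543
gripper_force: 15.0
clock: 19.4
position: [0.4897, -0.3511, 0.2465]
ee_rot: [2.221, 2.22, 0.0]
force: [0.3, -0.7, -0.6]
width: 0.542
gripper_force: 15.0
tcp [ 0.4897 -0.3511  0.2465] yclose -0.0 shift [ 0.0001 -0.0004  0.0115] roll -0.0 q7 0.59 F [-0.9 -0.7 -0.8] t 19.45
```

```bash

python3 -m inch '0 -0.0004 0.003 0 0.04; 0 -0.0004 0.006 0 0.04; 0 -0.0004 0.008 0 0.04; 0 -0.0004 0.009 0 0.04; 0 -0.0004 0.0095 0 0.04'
python3 -m inch '0 0 0.0005 0 0.04; 0 0 0.001 0 0.04; 0 0 0.001 0 0.04'
python3 -m inch '0 0 0.0005 0 0.04; 0 0 0.001 0 0.04; 0 0 0.001 0 0.04'

```

```text
clock: 19.95
position: [0.489, -0.3509, 0.236]
ee_rot: [-2.221, -2.221, 0.0]
force: [-0.0, -0.9, -0.5]
width: 0.544
gripper_force: 15.0
clock: 20.25
position: [0.489, -0.3509, 0.2352]
ee_rot: [2.222, 2.221, 0.0]
force: [0.6, 0.5, -0.4]
width: 0.542
gripper_force: 15.0
clock: 20.55
position: [0.489, -0.3509, 0.2348]
ee_rot: [2.221, 2.221, 0.0]
force: [-1.6, 0.7, 4.6]
width: 0.54
gripper_force: 15.0
```

```bash

python3 -m inch '0 0 -0.0005 0 0.055; 0 0 -0.0005 0 0.065; 0 0 -0.0005 0 0.075; 0 0 -0.0005 0 0.075; 0 0 -0.0005 0 0.075'
python3 -m inch '0 0 -0.01 0 0.075; 0 0 -0.03 0 0.075; 0 0 -0.06 0 0.085; -0.02 0 -0.09 0 0.09; -0.05 0 -0.12 0 0.09'
python3 -m inch '-0.01 0 0 0 0.09; -0.01 0 0 0 0.09; -0.01 0 0 0 0.09;-0.01 0 0 0 0.09'
python3 - <<'E'
from h import *
print(wfit("honeycomb",(.489,-.351,1.571),.054,"w7"))
print(wfit("firebrick",(.489,-.351,1.571),.03))
plan((.595,-.173),0.865,.36)
E
```

```text
clock: 21.05
position: [0.489, -0.3509, 0.2347]
ee_rot: [-2.221, -2.221, -0.0]
force: [-0.3, 0.6, -0.5]
width: 0.809
gripper_force: 0.0
clock: 21.55
position: [0.4896, -0.3996, 0.3569]
ee_rot: [-2.218, -2.225, -0.002]
force: [1.1, -0.7, -0.2]
width: 0.971
gripper_force: 0.0
clock: 21.95
position: [0.4891, -0.4094, 0.3536]
ee_rot: [-2.218, -2.221, -0.001]
force: [0.3, 0.3, -0.2]
width: 0.981
gripper_force: 0.0
expected rc [139. 282.] found [([130.0, 284.0], 0.95, 7240)]
(array([ 0.4878, -0.3498,  1.5727]), np.float64(0.974))
expected rc [137. 281.] found [([141.0, 314.0], 0.88, 2416)]
(array([ 0.4878, -0.3513,  1.5628]), np.float64(0.239))
tcp [ 0.4892 -0.4101  0.3542] yclose 0.001 shift [ 0.2371  0.106  -0.0057] roll -0.864 q7 0.66 F [ 0.3  0.4 -1. ] t 22.15
```

View pics/w7.png

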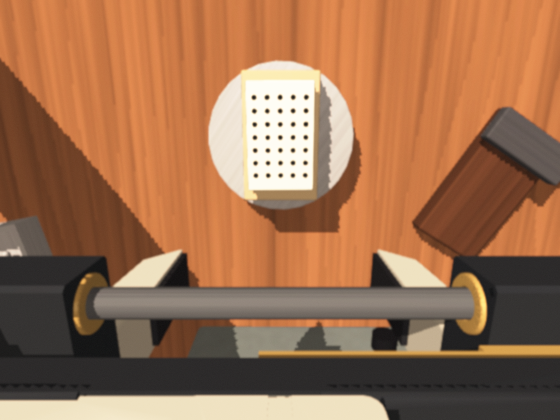

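Plate at (281,135) centred and parallel on the brick, inside the disc (cols 208–353). Next is the charcoal.

```bash

python3 -m inch '0.02 0.01 -0.005 0 0.09; 0.05 0.025 -0.005 -0.1 0.09; 0.085 0.04 -0.005 -0.22 0.09; 0.12 0.055 -0.005 -0.34 0.09; 0.16 0.07 -0.005 -0.46 0.09'
python3 -m inch '0.02 0.05 0 -0.12 0.09; 0.03 0.07 0 -0.24 0.09; 0.035 0.082 0 -0.34 0.09; 0.035 0.082 0 -0.4 0.09'
python3 -m inch '0 0 0 0 0.09; 0 0 0 0 0.09'
python3 - <<'E'
from h import *
f=wfit("charcoal",(.595,-.173,-.706),name="w8");print(f)
plan(f[0],f[0][2]+np.pi/2,.1825)
E
```

```text
clock: 22.65
position: [0.5593, -0.2498, 0.3597]
ee_rot: [1.651, 2.673, -0.001]
force: [0.4, 0.6, -0.2]
width: 0.983
gripper_force: 0.0
clock: 23.05
position: [0.6184, -0.1799, 0.3594]
ee_rot: [-1.081, -2.95, -0.003]
force: [-0.6, -0.3, 0.3]
width: 0.979
gripper_force: 0.0
clock: 23.25
position: [0.6167, -0.1834, 0.3596]
ee_rot: [-1.096, -2.944, 0.0]
force: [0.1, 0.8, 0.3]
width: 0.984
gripper_force: 0.0
expected rc [174. 274.] found [([177.0, 278.0], 0.79, 2992)]
(array([ 0.5987, -0.1705, -0.7642]), np.float64(0.955))
tcp [ 0.6167 -0.1836  0.3597] yclose 0.858 shift [ 0.0222 -0.0018  0.1772] roll 0.051 q7 1.0 F [ 0.2 -0.5  0. ] t 23.35
```

View pics/w8.png

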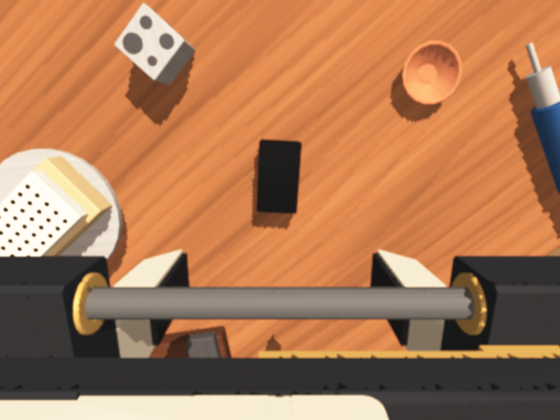

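Charcoal at (279,176), with the doming block and dish well clear. I'll make a slow descent.

```bash

python3 -m inch '0.01 0 0.03 0.05 0.09; 0.0222 0 0.07 0.05 0.09; 0.0222 0 0.1 0.05 0.09; 0.0222 0 0.125 0.05 0.09; 0.0222 0 0.14 0.05 0.09' 12
python3 -m inch '0 0 0.012 0 0.07; 0 0 0.022 0 0.07; 0 0 0.03 0 0.07; 0 0 0.0345 0 0.07; 0 0 0.0345 0 0.07'
python3 -m inch '0 0 0 0 0.07; 0 0 0 0 0.03; 0 0 0 0 0.03; 0 0 0 0 0.03; 0 0 0 0 0.03' 12
python3 -m inch '0 0 0 0 0.03; 0 0 0 0 0.03; 0 0 0 0 0.03; 0 0 0 0 0.03' 12
python3 - <<'E'
from h import *
plan((.489,-.3508),0,.36)
E
```

```text
clock: 23.85
position: [0.5993, -0.1689, 0.2178]
ee_rot: [-1.168, -2.914, 0.001]
force: [0.2, 0.2, -0.3]
width: 0.981
gripper_force: 0.0
clock: 24.35
position: [0.6001, -0.1687, 0.185]
ee_rot: [-1.167, -2.917, 0.0]
force: [0.5, -0.8, 0.7]
width: 0.765
gripper_force: 0.0
clock: 24.85
position: [0.6002, -0.1687, 0.1854]
ee_rot: [1.167, 2.917, 0.0]
force: [-0.3, 0.1, -0.8]
width: 0.461
gripper_force: 0.0
clock: 25.25
position: [0.6001, -0.1687, 0.1853]
ee_rot: [1.167, 2.917, -0.0]
force: [-1.1, 0.1, 2.0]
width: 0.414
gripper_force: 12.0
tcp [ 0.6001 -0.1687  0.1853] yclose 0.81 shift [-0.0451 -0.2085 -0.1747] roll 0.81 q7 0.9 F [-1.1  0.1  2. ] t 25.25
```

```bash

python3 -m inch '0 0 -0.01 0 0.03; 0 0 -0.035 0 0.03; 0 0 -0.07 0 0.03; 0 0 -0.11 0 0.03; 0 0 -0.15 0 0.03'
python3 -m inch '-0.004 -0.02 0 0.1 0.03; -0.011 -0.05 0 0.22 0.03; -0.019 -0.085 0 0.34 0.03; -0.027 -0.12 0 0.46 0.03; -0.034 -0.155 0 0.58 0.03'
python3 -m inch '0 0 0 0.1 0.03; 0 0 0 0.2 0.03; 0 0 0 0.23 0.03; 0 0 0 0.23 0.03; 0 0 0 0.23 0.03'
python3 - <<'E'
from h import *
arm.get_image("wrist")
plan((.489,-.3508),0,.2523)
E
```

```text
clock: 25.75
position: [0.5998, -0.1685, 0.3372]
ee_rot: [-1.166, -2.917, -0.0]
force: [1.0, -0.3, -1.0]
width: 0.414
gripper_force: 12.0
clock: 26.25
position: [0.517, -0.3053, 0.3359]
ee_rot: [1.957, 2.457, 0.001]
force: [0.5, 0.7, -0.9]
width: 0.41
gripper_force: 12.0
clock: 26.75
position: [0.518, -0.304, 0.3354]
ee_rot: [2.218, 2.225, 0.0]
force: [0.6, 0.0, -1.8]
width: 0.412
gripper_force: 12.0
tcp [ 0.518  -0.304   0.3354] yclose 0.002 shift [-0.0467 -0.0291  0.0831] roll 0.002 q7 0.48 F [ 0.4  0.6 -0.9] t 26.8
```

```bash

python3 -m inch '-0.015 -0.01 0 0 0.03; -0.032 -0.02 0.005 0 0.03; -0.0467 -0.0291 0.02 0 0.03; -0.0467 -0.0291 0.04 0 0.03; -0.0467 -0.0291 0.055 0 0.03'
python3 -m inch '0 0 0.008 0 0.03; 0 0 0.013 0 0.03; 0 0 0.016 0 0.03; 0 0 0.016 0 0.03; 0 0 0.016 0 0.03'
python3 - <<'E'
from h import *
arm.get_image("wrist")
plan((.489,-.3508),0,.2523)
E
```

```text
clock: 27.3
position: [0.4882, -0.3516, 0.2793]
ee_rot: [-2.221, -2.221, 0.0]
force: [-0.8, 1.0, 0.3]
width: 0.413
gripper_force: 12.0
clock: 27.8
position: [0.489, -0.3511, 0.2648]
ee_rot: [2.221, 2.221, 0.0]
force: [-0.3, -0.8, -0.7]
width: 0.411
gripper_force: 12.0
tcp [ 0.489  -0.3511  0.2649] yclose 0.0 shift [ 0.0003 -0.      0.0126] roll 0.0 q7 0.58 F [-0.1 -0.2 -0.6] t 27.85
```

```bash

python3 -m inch '0 0 0.004 0 0.03; 0 0 0.007 0 0.03; 0 0 0.009 0 0.03; 0 0 0.0105 0 0.03; 0 0 0.0115 0 0.03'
python3 -m inch '0 0 0.0005 0 0.03; 0 0 0.001 0 0.03; 0 0 0.001 0 0.03'
python3 -m inch '0 0 0.0005 0 0.03; 0 0 0.001 0 0.03; 0 0 0.001 0 0.03'

```

```text
clock: 28.35
position: [0.4887, -0.3511, 0.2525]
ee_rot: [-2.221, -2.221, 0.0]
force: [0.7, 0.5, -0.3]
width: 0.412
gripper_force: 12.0
clock: 28.65
position: [0.4887, -0.351, 0.2523]
ee_rot: [2.222, 2.221, 0.0]
force: [-2.1, 0.6, 6.4]
width: 0.412
gripper_force: 12.0
clock: 28.95
position: [0.4886, -0.3511, 0.2521]
ee_rot: [2.221, 2.221, 0.0]
force: [-5.4, 3.2, 15.3]
width: 0.413
gripper_force: 12.0
```

```bash

python3 -m inch '0 0 -0.001 0 0.042; 0 0 -0.001 0 0.05; 0 0 -0.001 0 0.06; 0 0 -0.001 0 0.065; 0 0 -0.001 0 0.065'
python3 -m inch '0 0 -0.01 0 0.065; 0 0 -0.03 0 0.065; 0 0 -0.06 0 0.065; -0.02 0 -0.09 0 0.065; -0.05 0 -0.105 0 0.065'
python3 -m inch '-0.01 0 0 0 0.07; -0.01 0 0 0 0.07; -0.01 0 0 0 0.07;-0.01 0 0 0 0.07'
python3 - <<'E'
from h import *
print(wfit("charcoal",(.489,-.351,1.571),.067,"w9"))
plan((.591,.08),0,.36)
E
```

```text
clock: 29.45
position: [0.4888, -0.3511, 0.2516]
ee_rot: [-2.221, -2.221, 0.0]
force: [0.5, 0.1, 1.2]
width: 0.7
gripper_force: 0.0
clock: 29.95
position: [0.4899, -0.4002, 0.3606]
ee_rot: [2.216, 2.223, 0.003]
force: [0.2, 0.1, 0.3]
width: 0.705
gripper_force: 0.0
clock: 30.35
position: [0.489, -0.4095, 0.3558]
ee_rot: [-2.218, -2.221, -0.001]
force: [-0.3, -0.2, 0.2]
width: 0.761
gripper_force: 0.0
expected rc [139. 282.] found [([141.0, 281.0], 0.73, 5289)]
(array([ 0.4872, -0.3523,  1.5798]), np.float64(0.968))
tcp [ 0.4891 -0.4098  0.3561] yclose 0.001 shift [ 0.4897  0.1026 -0.0033] roll 0.001 q7 0.66 F [-0.4  0.8  0. ] t 30.45
```

View pics/w9.png

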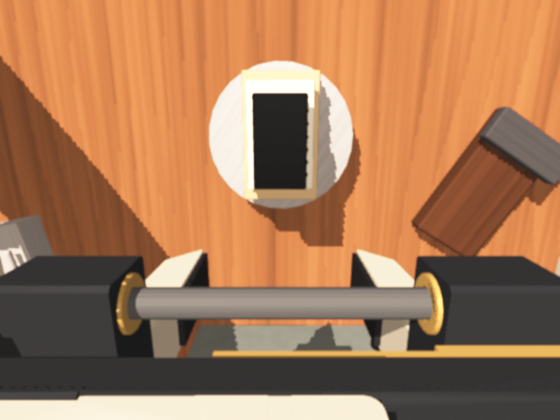

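Charcoal at (281,141) is centred and lengthwise with the plate. Now the casting.

```bash

python3 -m inch '0.03 0.005 -0.005 0 0.08; 0.07 0.013 -0.005 0 0.09; 0.115 0.022 -0.005 0 0.09; 0.16 0.03 -0.005 0 0.09; 0.2 0.038 -0.005 0 0.09'
python3 -m inch '0.045 0.008 0 0 0.09; 0.09 0.016 0 0 0.09; 0.135 0.025 0 0 0.09; 0.18 0.033 0 0 0.09; 0.22 0.042 0 0 0.09'
python3 -m inch '0.04 0.01 0 0 0.09; 0.08 0.018 0 0 0.09; 0.105 0.022 0 0 0.09; 0.115 0.022 0 0 0.09; 0.115 0.022 0 0 0.09'
python3 -m inch '0 0 0 0 0.09; 0 0 0 0 0.09'
python3 - <<'E'
from h import *
im=arm.get_image("wrist");k=arm.get_calibration("wrist")
r=arm.silhouettes("wrist","casting");print([(np.round(d["point"]),d["conf"],d["region"].sum()) for d in r],"exp",proj(k,[.591,.133,.015]))
print([ray(k,d["point"],0).round(4) for d in arm.place_of("wrist","casting")])
c=np.array(r[0]["point"]).astype(int);a,b=max(0,c[0]-45),max(0,c[1]-60)
cv2.imwrite("pics/w10.png",cv2.resize(im[a:a+90,b:b+120,::-1],None,fx=6,fy=6,interpolation=cv2.INTER_CUBIC));print(a,b)
for y in np.arange(0,3.1,.5):print(y,fit("casting",[(r[0]["region"],k)],(.595,.133),0,yaws=[y]))
plan((.591,.133),0,.2)
E
```

```text
clock: 30.95
position: [0.5268, -0.208, 0.3616]
ee_rot: [-2.219, -2.223, -0.001]
force: [1.4, -0.4, 0.0]
width: 0.982
gripper_force: 0.0
clock: 31.45
position: [0.5684, 0.012, 0.3617]
ee_rot: [-2.219, -2.223, -0.0]
force: [0.4, -0.2, 0.2]
width: 0.981
gripper_force: 0.0
clock: 31.95
position: [0.5903, 0.1255, 0.3614]
ee_rot: [-2.218, -2.224, 0.001]
force: [-0.5, -0.3, -0.4]
width: 0.981
gripper_force: 0.0
clock: 32.15
position: [0.5908, 0.1218, 0.3618]
ee_rot: [2.224, 2.218, -0.001]
force: [1.4, -0.1, -0.1]
width: 0.982
gripper_force: 0.0
[(array([186., 282.]), 0.91, np.int64(1023))] exp [[281.06659954 185.86206643]]
[array([0.5934, 0.1326, 0.    ])]
140 222
0.0 (array([ 0.5926,  0.1322, -0.1545]), np.float64(0.735))
0.5 (array([0.5926, 0.1304, 1.2651]), np.float64(0.895))
1.0 (array([0.5926, 0.1307, 1.256 ]), np.float64(0.896))
1.5 (array([0.5922, 0.1306, 1.2087]), np.float64(0.897))
2.0 (array([0.5928, 0.1317, 2.3663]), np.float64(0.718))
2.5 (array([0.5927, 0.1322, 2.9934]), np.float64(0.733))
3.0 (array([0.5938, 0.1319, 3.0415]), np.float64(0.733))
tcp [0.5909 0.1225 0.3619] yclose -0.002 shift [1.050e-02 1.000e-04 1.619e-01] roll -0.002 q7 -0.31 F [-1.  -0.5 -0.2] t 32.3
```

View pics/w10.png

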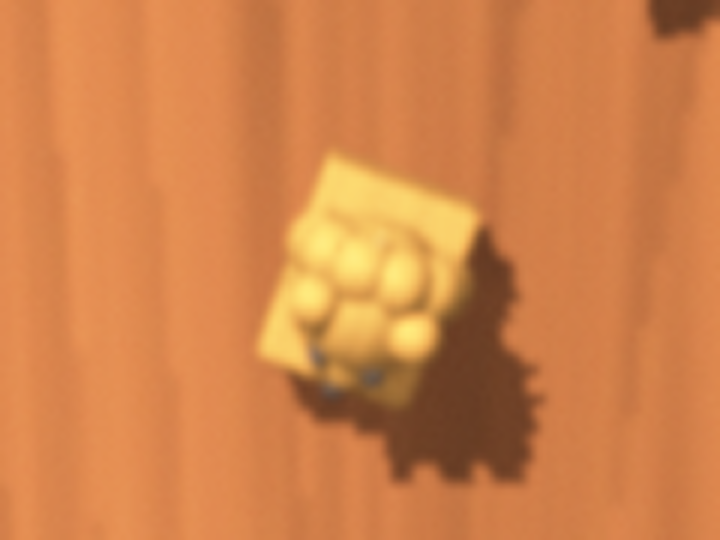

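The casting is upright at crop centre (371,281), picture (284,187), with the foot's width at −21° from world x. I'll grip across it with roll +0.37.

```bash

python3 -m inch '0.005 0.002 0.02 0.1 0.08; 0.0095 0.004 0.06 0.22 0.07; 0.0095 0.004 0.095 0.34 0.07; 0.0095 0.004 0.12 0.37 0.07; 0.0095 0.004 0.14 0.37 0.07' 15
python3 -m inch '0 0 0.012 0 0.06; 0 0 0.022 0 0.06; 0 0 0.03 0 0.06; 0 0 0.036 0 0.06; 0 0 0.039 0 0.06'
python3 -m inch '0 0 0.001 0 0.06; 0 0 0.001 0 0.02; 0 0 0.001 0 0.02; 0 0 0.001 0 0.02; 0 0 0.001 0 0.02'
python3 -m inch '0 0 0 0 0.02; 0 0 0 0 0.02; 0 0 0 0 0.02; 0 0 0 0 0.02' 15
python3 - <<'E'
from h import *
plan((.489,-.3513),0,.36)
E
```

```text
clock: 32.8
position: [0.5944, 0.1328, 0.22]
ee_rot: [-2.594, -1.772, 0.003]
force: [0.4, -0.3, -0.6]
width: 0.761
gripper_force: 0.0
clock: 33.3
position: [0.5949, 0.1334, 0.1827]
ee_rot: [2.592, 1.775, 0.001]
force: [0.9, -0.2, 1.0]
width: 0.653
gripper_force: 0.0
clock: 33.8
position: [0.5949, 0.1335, 0.182]
ee_rot: [2.592, 1.775, 0.001]
force: [0.1, -0.3, -0.1]
width: 0.359
gripper_force: 0.0
clock: 34.2
position: [0.5949, 0.1334, 0.1819]
ee_rot: [2.592, 1.775, 0.0]
force: [-0.5, -0.1, 3.5]
width: 0.284
gripper_force: 15.0
tcp [0.5949 0.1334 0.1819] yclose -0.37 shift [-0.4902  0.0767 -0.1782] roll -0.37 q7 -0.64 F [-0.5 -0.1  3.5] t 34.2
```

```bash

python3 -m inch '0 0 -0.01 0 0.02; 0 0 -0.035 0 0.02; 0 0 -0.075 0 0.02; 0 0 -0.115 0 0.02; -0.01 0 -0.155 0 0.02' 20
python3 -m inch '-0.03 0.005 -0.01 0 0.02; -0.065 0.01 -0.01 0 0.02; -0.1 0.016 -0.01 0 0.02; -0.135 0.021 -0.01 0 0.02; -0.17 0.027 -0.01 0 0.02'
python3 -m inch '-0.035 0.006 0 0 0.02; -0.07 0.012 0 -0.08 0.02; -0.105 0.017 0 -0.16 0.02; -0.14 0.023 0 -0.24 0.02; -0.175 0.028 0 -0.32 0.02'
python3 -m inch '0 0 0 -0.05 0.02; 0 0 0 -0.05 0.02; 0 0 0 -0.05 0.02; 0 0 0 -0.05 0.02'
python3 - <<'E'
from h import *
arm.get_image("wrist")
plan((.489,-.351),0,.2729)
E
```

```text
clock: 34.7
position: [0.5909, 0.1253, 0.3387]
ee_rot: [-2.59, -1.777, -0.001]
force: [0.9, 0.8, -0.4]
width: 0.279
gripper_force: 20.0
clock: 35.2
position: [0.5541, -0.0454, 0.3473]
ee_rot: [2.592, 1.775, 0.0]
force: [-0.2, 0.4, -1.5]
width: 0.28
gripper_force: 20.0
clock: 35.7
position: [0.517, -0.2187, 0.3473]
ee_rot: [2.273, 2.169, 0.0]
force: [0.7, -0.8, -2.4]
width: 0.282
gripper_force: 20.0
clock: 36.1
position: [0.518, -0.2163, 0.3469]
ee_rot: [-2.221, -2.222, -0.001]
force: [0.4, 0.2, -1.3]
width: 0.28
gripper_force: 20.0
tcp [ 0.518  -0.2163  0.3468] yclose 0.001 shift [-0.1347 -0.0291  0.0739] roll 0.001 q7 0.33 F [ 0.5  0.7 -1.4] t 36.15
```

```bash

python3 -m inch '-0.025 -0.005 0 0 0.02; -0.055 -0.012 0 0 0.02; -0.085 -0.019 0 0 0.02; -0.115 -0.025 0 0 0.02; -0.1347 -0.0291 0.005 0 0.02'
python3 -m inch '0 0 0.02 0 0.02; 0 0 0.04 0 0.02; 0 0 0.052 0 0.02; 0 0 0.057 0 0.02; 0 0 0.057 0 0.02'
python3 -m inch '0 0 0 0 0.02; 0 0 0 0 0.02'
python3 - <<'E'
from h import *
im=arm.get_image("wrist");cv2.imwrite("pics/w11.png",im[:,:,::-1])
plan((.489,-.351),0,.2729)
E
```

```text
clock: 36.65
position: [0.4883, -0.3539, 0.3423]
ee_rot: [2.222, 2.219, -0.001]
force: [0.4, -0.4, -1.2]
width: 0.282
gripper_force: 20.0
clock: 37.15
position: [0.4888, -0.3516, 0.2844]
ee_rot: [-2.22, -2.221, 0.0]
force: [0.1, -0.3, -1.7]
width: 0.282
gripper_force: 20.0
clock: 37.35
position: [0.4889, -0.3522, 0.2857]
ee_rot: [2.22, 2.22, 0.001]
force: [0.3, -0.2, -0.7]
width: 0.283
gripper_force: 20.0
tcp [ 0.4889 -0.3522  0.2856] yclose -0.0 shift [0.0012 0.0001 0.0127] roll -0.0 q7 0.58 F [-0.5 -0.2 -1.7] t 37.4
```

View pics/w11.png

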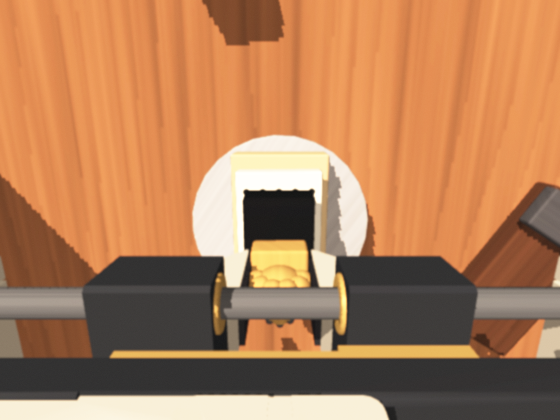

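The casting is upright in the fingers over the charcoal, at (279,255). I'll lower it gently.

```bash

python3 -m inch '0.0012 0 0.004 0 0.02; 0.0012 0 0.007 0 0.02; 0.0012 0 0.009 0 0.02; 0.0012 0 0.0105 0 0.02; 0.0012 0 0.0115 0 0.02'
python3 -m inch '0 0 0.0005 0 0.02; 0 0 0.001 0 0.02; 0 0 0.001 0 0.02'
python3 -m inch '0 0 0.0003 0 0.02; 0 0 0.0006 0 0.02; 0 0 0.0006 0 0.02'

```

```text
clock: 37.9
position: [0.4885, -0.351, 0.273]
ee_rot: [-2.221, -2.221, 0.0]
force: [-0.5, -0.3, -1.2]
width: 0.281
gripper_force: 20.0
clock: 38.2
position: [0.4885, -0.3509, 0.2729]
ee_rot: [2.221, 2.221, 0.0]
force: [-2.0, 1.8, 6.0]
width: 0.283
gripper_force: 20.0
clock: 38.5
position: [0.4885, -0.3509, 0.2728]
ee_rot: [2.221, 2.221, 0.0]
force: [-4.1, 2.9, 11.6]
width: 0.275
gripper_force: 20.0
```

```bash

python3 -m inch '0 0 -0.001 0 0.03; 0 0 -0.001 0 0.036; 0 0 -0.001 0 0.045; 0 0 -0.001 0 0.05; 0 0 -0.001 0 0.05'
python3 -m inch '0 0 -0.01 0 0.05; 0 0 -0.03 0 0.05; 0 0 -0.06 0 0.05; 0 0 -0.09 0 0.05; -0.03 0 -0.1 0 0.06'
python3 -m inch '-0.04 0 0 0 0.07; -0.04 0 0 0 0.07; -0.04 0 0 0 0.07;-0.04 0 0 0 0.07'
python3 - <<'E'
from h import *
im=arm.get_image("wrist");k=arm.get_calibration("wrist");b=im[40:220,190:370,::-1]
print("casting",[ray(k,d["point"],.091).round(4) for d in arm.place_of("wrist","casting")])
r=arm.silhouettes("wrist","casting");print(fit("casting",[(r[0]["region"],k)],(.489,-.351),.091,yaws=[1.57]) if r else 0)
r=arm.silhouettes("wrist","charcoal");print([(np.round(d["point"]),d["region"].sum()) for d in r])
a=arm.get_image("side");a=a[250:390,200:360,::-1]
g=np.hstack([cv2.resize(b,(390,390)),cv2.resize(a,(400,390),interpolation=cv2.INTER_CUBIC)]);cv2.imwrite("pics/w12.png",g)
E
```

```text
clock: 39.0
position: [0.4886, -0.3509, 0.2725]
ee_rot: [-2.221, -2.221, 0.0]
force: [0.2, 0.2, -0.6]
width: 0.541
gripper_force: 0.0
clock: 39.5
position: [0.4906, -0.378, 0.3769]
ee_rot: [2.213, 2.225, 0.006]
force: [1.5, -0.8, -0.3]
width: 0.592
gripper_force: 0.0
clock: 39.9
position: [0.4888, -0.42, 0.3727]
ee_rot: [-2.22, -2.222, -0.001]
force: [0.3, -0.4, -0.8]
width: 0.758
gripper_force: 0.0
casting [array([ 0.4897, -0.3525,  0.091 ])]
(array([ 0.4871, -0.3527,  1.604 ]), np.float64(0.933))
[(array([102., 278.]), np.int64(2806))]
```

View pics/w12.png

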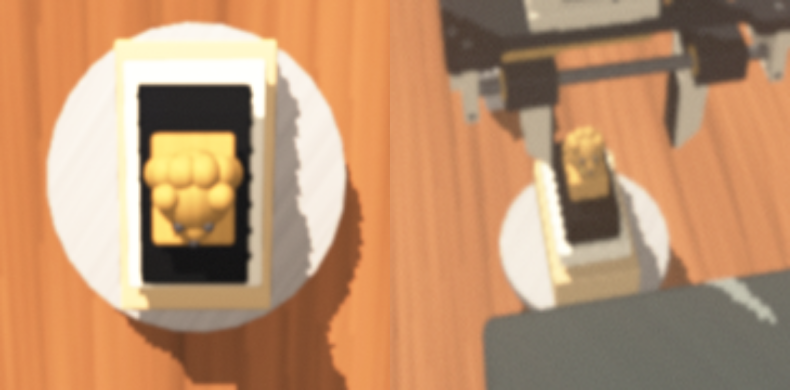

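The crop shows the stack complete: casting upright at crop (193,188), centred on the charcoal, all pieces aligned, and the gripper clear. Handing in.

```bash
python3 -c "
from cell import arm
print(arm.sign_off())"
```

```text
the job is handed in; nothing more can be done
None
```

The soldering station is built in the order asked (brick, white plate, charcoal, lion upright), aligned and centred to about 1–2 mm, and handed in at about 40 s; but while reaching for the plate the fingertips hit the bench and the wrist force read 126.9 N for a moment, over the 120 N limit, so that may count as a failure.

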